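Re-index the swing chute to the free bay and send a tin of eggs down it

ROBOT

A 6-joint arm with a two-finger parallel gripper is mounted at the origin on the work surface. World frame = base frame: x ahead of the robot, y to its left, z up, the work surface at z = 0. Lengths are in m, angles in degrees, forces in N, time in s.
With the tool pointing down it reaches from about 0.375 to 0.9 m from the base axis. Payload 3.1 kg.
Tool frame: the origin (TCP) lies at the very end of the fingers, on their centre line; the grasp point (between the pads) lies 19 mm behind it (grasp_offset is the distance from the TCP to the grasp point, in m); z points along the fingers, y is the direction in which the jaws open and shut (so a half turn about z gives the same grasp; the last joint's range is limited). The gripper opens to 87 mm and grips with 3 to 60 N. Pads are 19 mm wide; open, the fingers measure 117 mm over their backs; the gripper's body (75 mm by 190 mm) begins 51 mm behind the grasp point.
Start: joints at [59.674, 30.224, 82.088, -0, 67.689, -10.227], TCP at [0.215, 0.587, 0.223] pointing down, gripper open.
Joint ranges: [-176.69, 176.69], [-43.24, 126.21], [12.49, 139.97], [-82, 262], [0, 151.66], [-163.58, 163.58]. Speed limits (degrees/s): [159.86, 159.86, 180, 180, 180, 180].

INTERFACE

Orientations are given as a 3x3 rotation matrix whose columns are the frame's x, y, z axes.
In Python, from rig import * gives the robot as it stands. The module is installed in compiled form; this text tells all that it offers.
- The arm moves only by the tool play_rows, never from a script. Its argument "plan" is a list that holds one entry, the list of rows, each a list of 7 numbers: the shift along the world's x, y, z each as a share of 5 cm, from -1 to 1, then the turn, a rotation vector about the world's x, y, z each as a share of pi rad, from -1 to 1, then the gripper's target within -1 to 1 (fully open at 1, half-way at 0, shut at -1). A call has 1 to 12 rows; each row shifts and turns the commanded pose from where the row before left it; what a row does not reach is not made up. A row lasts 1/10 s, in which the tool goes at most 50 mm and 8.59 degrees, less where a joint would pass 70% of its speed; a pose out of reach is approached as far as the arm can. A call with a number of a shift or a turn outside -1 to 1 is refused whole. A call with a gripper value outside its range is refused whole. The fingers move at their own pace and stop on an object; the grip force is fixed at half the most. Time passes only in rows, so rows that do not move let the fingers close. It gives the time, the measured TCP pose, the force and the opening at its end, in the units of the state.
- read_state(): the state, without advancing time (a new reading comes with each control period).
- capture(name): name is "side" or "top"; returns the picture (400x640x3 uint8, red, green, blue); there is no depth.
- camera_params(name): a dict with "intrinsics" (3x3 intrinsics, pixels), "R" (3x3) and "t" (3): a world point X has camera coordinates R X + t. Camera axes: x right, y down, z forward; pixel columns grow to the right and rows downward; lengths in m; the calibration is good to about 2 mm. A picture is of the moment at which its call begins. camera_params takes no time and is no camera call.
- hand_in(): hands the job in, once; it reports no verdict.
The state is a dict: "time_s": time; "joint_positions": joint angles; "qvel": joint speeds; "tau": joint torques, N m; "position": TCP position; "tcp_rot": TCP orientation; "force": force on the tool from outside, world axes, zero at the start; "moment": the same for the moment, N m; "opening": opening from 0.0 (shut) to 1.0 (fully open).
Only numpy, scipy, OpenCV 4.12 (cv2) and the standard library are available. Lean on these libraries where they do the work, as an engineer would, in place of code of your own. Each camera call takes 0.05 s, during which the arm holds its last target. There are 200 camera calls.

TASK

The middle bay is full: pull the red spring plunger, swing the chute round to the bay with the green marker and let the plunger snap fully home in that hole. Then take the white-lidded tin from its cradle, lay it across the chute's upper end with its white lid against the blue-striped wall and let it roll down to rest in the green-marked bay. Leave the other things on the table where they stand.

Things in the scene. Friction and masses are not known exactly. Their poses are not given: they have to be found in the camera images.
- chute (a joint): swing angle of the chute about its upright pivot (rad); 0 = middle bay, positive = anticlockwise from above. Index holes at -0.5, 0 and +0.5 with 0.015 of play each; stops at +-0.62. Starts at 0, locked. Turns with about 0.25 N m of friction (2 N at the knob) and stays where left.
- plunger (a joint): how far the spring plunger is pulled out along its axis (m): 0 = fully home in a hole, 0.016 = stop. The 8 mm pin is clear of the holes from 0.010 up; let go between holes it rests on the sector at about 0.009. The spring always draws it home, with 5 N at 0 and 11 N at the stop; let go over a hole it snaps in.
- knob (a point): centre of the plunger's red round knob, 24 mm across, 24 mm long, on the chute's arm, under its upper end, 155 mm from the pivot axis, 85 mm above the table. z axis = pull direction, leaning 35 degrees from upright, away from the pivot; y axis level, along the swing. Below the knob: 7 mm of bare stem, a 16 mm thick housing, and a bracket 34 mm wide from 34 mm below the knob's centre
- overhang (a point): lower edge of the chute's closed upper end, mid-width; it overhangs the knob: 6 mm beyond the knob's centre towards the pivot and about 100 mm above it, with the end wall rising 40 mm more. So the knob cannot be reached straight from above: come in leaning, roughly along the knob's own axis
- pivot (a point): point on the upright pivot axis of the chute, fixed to the stand, at knob height (85 mm above the table); x axis level towards the middle bay
- inlet (a point): point on the chute's floor, mid-width, 60 mm uphill of the pivot axis, where the tin is to be laid; turns with the chute: x level towards the lower end, y across, z up. Channel 74 mm wide inside, walls 36 mm high, 4 mm thick, falling 10 degrees towards +x; closed 85 mm behind this point, open 240 mm ahead. The wall on the +y side has the blue stripe
- stand: fixed grey stand with a steel sector with three index holes, and three bays beyond the chute's lower end at -0.5, 0 and +0.5 rad about the pivot; origin on the table under the pivot, x to the middle bay, z up. Bays: channels 74 mm wide, 90 mm long, ending 276 mm from the pivot axis, sloping on like the chute, walls 36 mm. The middle one holds a yellow tin (fixed)
- tag_green: green disc 44 mm across on a thin steel post 175 mm high, fixed on the table just outside the mouth of one of the two outer bays (+y or -y side of the stand): that is the bay to use; origin at the post's foot
- tag_red: the same with a red disc, by the other outer bay, which must not be used
- tin_mid (a point): centre of the tin to be fed: yellow cylinder with a brown band, 60 mm across, 66 mm long, about 0.25 kg, lying between two rubber rods on the cradle, 36 mm above the table. Its axis is this point's y axis; +y points to the end with the white plastic lid
- tin_lid (a point): centre of the outer face of the tin's white lid, 33 mm from the tin's centre
- cradle: fixed wooden board 110 x 180 x 6 mm with two black rubber rods (8 mm thick, 48 mm apart) along its y axis, between which the tin lies; origin at the centre of its underside. The tin's centre is 20 mm along +y; an egg cup stands on the board 65 mm along -y.
- egg_box: bystander: grey open egg box with six brown eggs, 155 x 108 mm, about 70 mm high; origin at the underside's centre
- egg_cup: bystander: blue ceramic egg cup, 42 mm wide, 44 mm high, on the cradle's board; origin at its foot
- jar: bystander: jar with a red cap, 68 mm wide, 110 mm high; origin at its foot
- spare_tin: bystander: yellow tin with a red lid, standing upright, 60 mm wide, 66 mm high; origin at its foot
- tape: bystander: yellow tape roll lying flat, 84 mm across, 24 mm high; origin at the underside's centre
- counter: bystander: small black hand counter, 50 x 45 x 47 mm; origin at the underside's centre
Things that resemble listed ones, but are neither listed nor needed, are in the scene too. Leave any orange, pink or purple look-alike of the part that bears tin_mid alone.

How it is judged (in metres and radians):
On the way, in this order (a step that is already met when the one before it is completed fails the run):
1. the plunger is pulled clear of the middle hole while the chute still points at the middle bay (value of joint plunger above 0.009 m and value of joint chute between -0.06 and 0.06 rad).
2. the chute points at the green-marked bay and the plunger is fully home in that hole (within 3 mm) (((y of tag_green in the frame of stand above 0 m and value of joint chute between 0.46 and 0.54 rad) or (y of tag_green in the frame of stand below 0 m and value of joint chute between -0.54 and -0.46 rad)) and value of joint plunger below 0.003 m), for 0.2 s.
3. the tin is in the upper half of the locked chute, lying across it with the white lid to the blue-striped wall (all of step 2 and x of tin_mid in the frame of inlet between -0.085 and 0.1 m and y of tin_lid in the frame of inlet between 0.02 and 0.05 m and z of tin_mid in the frame of inlet below 0.055 m).
At the end, for the whole second after the job is handed in: The chute points at the green-marked bay (within 0.04 rad of its hole), the plunger is home in the hole (within 3 mm), and the tin lies at rest in that bay (centre 205 to 280 mm from the pivot axis), across it, white lid on the blue-striped side (all of step 2 and x of tin_mid in the frame of inlet between 0.265 and 0.34 m and y of tin_lid in the frame of inlet between 0.02 and 0.05 m and z of tin_mid in the frame of inlet below 0.02 m and linear speed of tin below 0.03 m/s); the robot touches nothing.
It fails at once if a bystander (egg box, egg cup) is moved more than 40 mm or tipped over (distance of any of egg_box, egg_cup from where it was at the start of the episode above 0.04 m or angle between any of egg_box, egg_cup's own z axis and vertical above 0.5 rad).
It fails at once if a bystander (jar, red-lidded tin, tape roll, hand counter) is moved more than 40 mm or tipped over (distance of any of jar, spare_tin, tape, counter from where it was at the start of the episode above 0.04 m or angle between any of jar, spare_tin, tape, counter's own z axis and vertical above 0.5 rad).
It also fails if it takes over 58 s, if anything falls off the work surface, if the arm or the gripper's body presses on something with over 40 N, if the wrist force passes 120 N, or if a joint passes its speed limit or range.

## Working session

There is one attempt and no reset: what is moved stays moved. The work goes in short steps, Python scripts to look and compute and a tool call to move; the robot and the scene stay as the last step left them, time stands still between calls to the robot, and variables do not carry over. Pictures are saved under pics/ and viewed, about 8 in all and at most 12, crops included, and the job is handed in when it is done.

Besides the shell and the picture viewer there is one more tool, called after "Call:" as name(argument=value, ...) on one line, values as JSON. play_rows: Moves the arm, as the interface text tells. Its arguments: {"type":"object","properties":{"plan":{"type":"array"}},"required":["plan"]}

```bash
mkdir -p pics
cat > h.py <<'E'
from rig import *
import numpy as np, cv2
def snap(n,f):
    im=capture(n); cv2.imwrite(f'pics/{f}.png',cv2.cvtColor(im,cv2.COLOR_RGB2BGR)); return im
def ray(n,u,v):
    c=camera_params(n);R=np.array(c['R']);t=np.array(c['t']);K=np.array(c['intrinsics'])
    d=R.T@np.linalg.inv(K)@np.array([u,v,1.]);return -R.T@t,d/np.linalg.norm(d)
def onz(n,u,v,z):
    o,d=ray(n,u,v);return o+d*(z-o[2])/d[2]
def tri(a,b):
    o1,d1=ray('top',*a);o2,d2=ray('side',*b)
    s=np.linalg.lstsq(np.c_[d1,-d2],o2-o1,rcond=None)[0]
    p,q=o1+s[0]*d1,o2+s[1]*d2;return (p+q)/2,np.linalg.norm(p-q)
def proj(n,X):
    c=camera_params(n);p=np.array(c['intrinsics'])@(np.array(c['R'])@np.array(X)+np.array(c['t']));return p[:2]/p[2]
E
python3 - <<'E'
from h import *
a=snap('top','top0');b=snap('side','side0')
for n in('top','side'):
    c=camera_params(n);print(n,np.round(c['intrinsics'],1).tolist(),np.round(ray(n,320,200),3).tolist())
print(read_state())
E
```

```text
top [[423.3, 0.0, 315.1], [0.0, 423.3, 196.4], [0.0, 0.0, 1.0]] [[0.363, 0.117, 1.252], [0.083, -0.002, -0.997]]
side [[372.0, 0.0, 316.7], [0.0, 372.0, 204.4], [0.0, 0.0, 1.0]] [[0.94, -0.589, 0.766], [-0.445, 0.687, -0.575]]
{'time_s': 0.1, 'joint_positions': array([ 5.96715277e+01,  3.02752379e+01,  8.21485932e+01,  2.32308220e-03,
        6.76879345e+01, -1.02275683e+01]), 'qvel': array([ 0.14195449, -0.12318003, -0.11610575,  0.01817987,  0.06387043,
       -0.023593  ]), 'tau': array([ 6.07155448e-05, -4.40983129e+01, -1.77151394e+01,  6.34981901e-02,
        5.34212042e-02, -4.94803908e-05]), 'position': array([0.21442917, 0.58637685, 0.22165484]), 'tcp_rot': array([[-9.39083332e-01,  3.43688028e-01, -1.01738227e-03],
       [ 3.43689320e-01,  9.39081934e-01, -1.66477344e-03],
       [ 3.83242613e-04, -1.91302441e-03, -9.99998097e-01]]), 'force': array([-0.81924323, -0.10375075,  0.74448238]), 'moment': array([ 0.00179535, -0.01027427,  0.02707673]), 'opening': 0.9997929512791285}
```

View pics/top0.png

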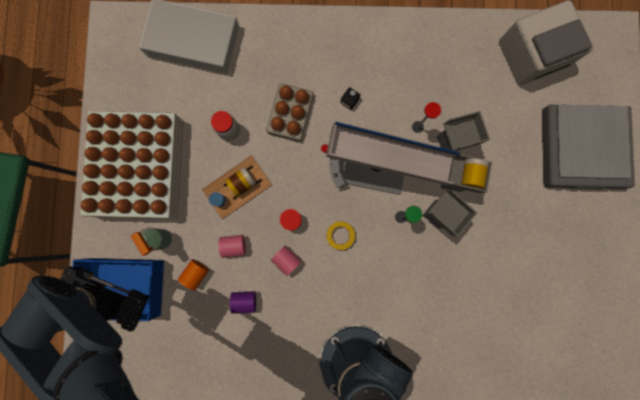

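View pics/side0.png

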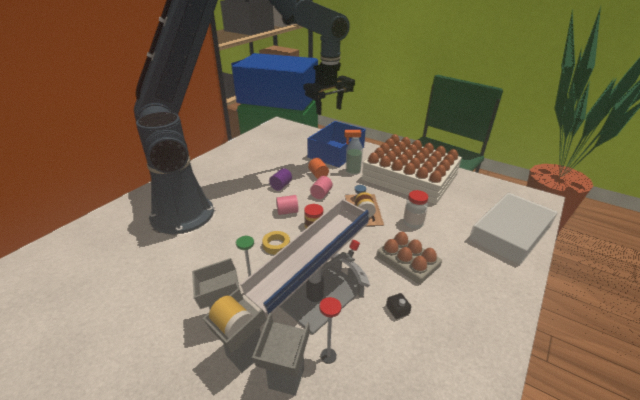

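Top view: the chute runs from its upper end (330,140) to its lower end (465,175), with the blue stripe on the upper edge. The red knob is at (325,148). The green disc is at (414,214), on the stand's −y side, and the red disc is at (432,110). Tins in top view:
- Yellow with brown band, on the cradle at (241,180). This one fits: it lies on the cradle and has a white lid.
- Orange (193,274), pink (232,246) and (286,261), purple (243,302). These are look-alikes.
- Red-lidded (290,220), the spare tin.

I'll confirm with one enlarged crop and measure.

Run:
```python
from h import *
T=cv2.imread('pics/top0.png');S=cv2.imread('pics/side0.png')
def cr(I,x,y,w,h):return cv2.resize(I[y:y+h,x:x+w],(400,300),interpolation=cv2.INTER_CUBIC)
cv2.imwrite('pics/crop1.png',np.vstack([np.hstack([cr(T,200,150,80,60),cr(S,330,175,80,60)]),np.hstack([cr(T,310,110,120,90),cr(S,310,210,80,60)])]))
def blobs(I,lo,hi,n):
    m=cv2.inRange(cv2.cvtColor(I,cv2.COLOR_BGR2HSV),lo,hi);k,l,s,c=cv2.connectedComponentsWithStats(m)
    for i in range(1,k):
        if s[i,4]>12:print(n,c[i].round(1),s[i].tolist())
for I,n in((T,'T'),(S,'S')):
    blobs(I,(172,150,90),(180,255,255),n+'red-');blobs(I,(0,190,90),(4,255,255),n+'red');blobs(I,(60,120,60),(85,255,255),n+'green')
for p in ((325,148),): print(onz('top',*p,.085))
print(tri((325,148),(354,245)),tri((414,214),(245,243)),tri((432,110),(330,308)))
```

```text
Tred [432.3 109.9] [425, 103, 15, 15, 180]
Tred [221.4 121.3] [212, 112, 20, 20, 314]
Tred [324.2 147.9] [322, 145, 5, 7, 26]
Tred [290.5 219.5] [281, 210, 20, 20, 321]
Tgreen [  5.8 158.4] [0, 156, 13, 7, 28]
Tgreen [ 16.8 159.9] [14, 157, 6, 8, 14]
Tgreen [ 13.  165.8] [9, 163, 9, 6, 16]
Tgreen [  4.5 169.8] [1, 167, 8, 6, 14]
Tgreen [ 12.8 176.1] [10, 169, 7, 15, 38]
Tgreen [  3.1 196. ] [0, 178, 12, 32, 76]
Tgreen [  6.5 187.6] [3, 179, 9, 16, 44]
Tgreen [413. 214.] [405, 207, 17, 15, 196]
Tgreen [  2.8 214.1] [0, 212, 6, 6, 14]
Tgreen [  2.5 224.6] [0, 219, 6, 13, 19]
[0.60577491 0.1043831  0.085     ]
(array([0.60542105, 0.10356459, 0.08101138]), np.float64(0.0027948283636361846)) (array([ 0.42408042, -0.12531061,  0.16738452]), np.float64(0.0031894697600867313)) (array([ 0.69681962, -0.17276946,  0.16521695]), np.float64(0.00043487133550508246))
```

View pics/crop1.png

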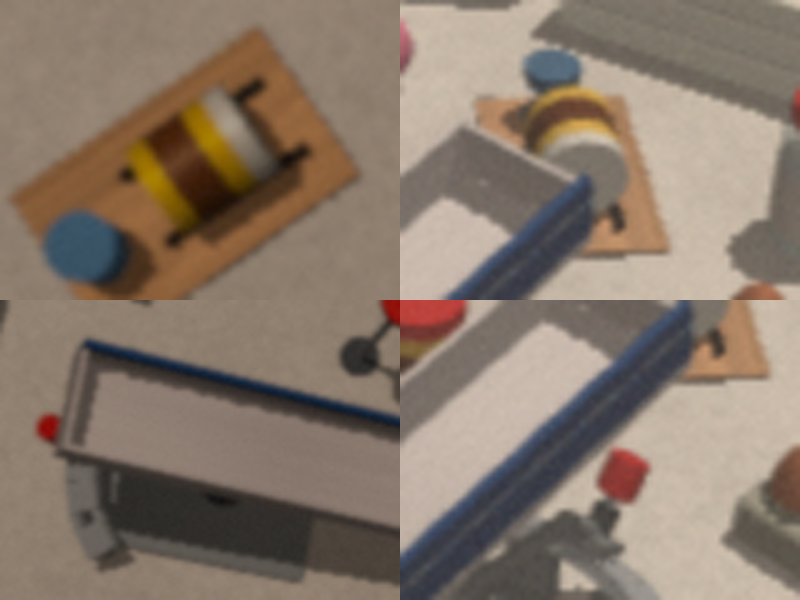

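The crop confirms the tin: yellow with a brown band, on the cradle beside the blue egg cup. Its white lid is the end towards the upper right in top view. The knob is just outside the chute's closed end, at top (324,148) and side about (354,245). Next I'll work out the stand frame and the tin pose.

Run:
```python
from h import *
T=cv2.imread('pics/top0.png')
# chute wall-top corners, upper end
A=onz('top',335.5,122.9,.225);B=onz('top',328,155.9,.225)
print('corners',A,B,np.linalg.norm(A-B))
# side knob centroid
S=cv2.imread('pics/side0.png');hs=cv2.cvtColor(S,cv2.COLOR_BGR2HSV)
m=(cv2.inRange(hs,(0,150,70),(10,255,255))|cv2.inRange(hs,(170,150,70),(180,255,255)));m[:,:340]=0;m[:,370:]=0;m[:235]=0;m[258:]=0
k=cv2.moments(m,True);kc=(k['m10']/k['m00'],k['m01']/k['m00']);print('knob side',kc,onz('side',*kc,.085))
# blue stripe line
hT=cv2.cvtColor(T,cv2.COLOR_BGR2HSV);b=cv2.inRange(hT,(100,120,40),(125,255,255));b[:,:330]=0;b[:,470:]=0;b[:115]=0;b[165:]=0
ys,xs=np.nonzero(b);l=cv2.fitLine(np.c_[xs,ys].astype(np.float32),cv2.DIST_HUBER,0,.01,.01).ravel();print('stripe',l,len(xs),xs.min(),xs.max())
for s in(-60,60):
    p=l[2:]+s*l[:2]
    # height of wall top falls 10deg along chute from z .225 at its upper end
    z=.225
    for _ in range(10):
        P=onz('top',*p,z);z=.225-np.tan(np.radians(10))*np.linalg.norm(P[:2]-A[:2])
    print('wall pt',P)
# bays middle yellow & tags, tin cradle board corners
bd=cv2.inRange(hT,(5,80,60),(20,200,255));bd[:,:195]=0;bd[:,280:]=0;bd[:150]=0;bd[225:]=0
bl=cv2.morphologyEx(bd|cv2.inRange(hT,(95,80,40),(115,255,255))*(bd*0+1)*0,cv2.MORPH_CLOSE,np.ones((15,15)))
c=max(cv2.findContours(bl,0,2)[0],key=cv2.contourArea);r=cv2.minAreaRect(c);bx=cv2.boxPoints(r);print('board',r)
W=np.array([onz('top',*q,.006) for q in bx]);print(W.round(4).tolist(),'ctr',W.mean(0),[np.linalg.norm(W[i]-W[i-1]).round(4) for i in range(4)])
# tin yellow mask
y=cv2.inRange(hT,(22,120,80),(34,255,255));y[:,:225]=0;y[:,262:]=0;y[:160]=0;y[205:]=0
ys,xs=np.nonzero(y);print('yellow',cv2.minAreaRect(np.c_[xs,ys].astype(np.float32)))
sc=lambda x,y:(200+x/5,150+y/5)
for q in [(130,150),(185,230),(215,88),(277,165)]: print('tin cor',onz('top',*sc(*q),.04))
print('cup',onz('top',*sc(85,245),.044))
for q,z in [((413,214),.175),((432.3,109.9),.175)]:print('tag',onz('top',*q,z))
```

```text
corners [0.64022582 0.08142951 0.225     ] [0.55707593 0.09803838 0.225     ] 0.08479244314320636
knob side (354.2, 244.53333333333333) [0.60588162 0.1004901  0.085     ]
stripe [9.7121710e-01 2.3819603e-01 3.9921750e+02 1.3868484e+02] 227 336 458
wall pt [0.63744047 0.06777435 0.22254265]
wall pt [ 0.58387986 -0.2379074   0.16782248]
board ((236.4905548095703, 186.71697998046875), (37.35601043701172, 61.767730712890625), 55.619659423828125)
[[0.4905, 0.4698, 0.006], [0.5991, 0.3227, 0.006], [0.508, 0.2564, 0.006], [0.4009, 0.4029, 0.006]] ctr [0.49963662 0.36297035 0.006     ] [np.float64(0.1119), np.float64(0.1828), np.float64(0.1126), np.float64(0.1816)]
yellow ((236.4108123779297, 182.06484985351562), (14.410205841064453, 16.61585235595703), 53.97262954711914)
tin cor [0.51430988 0.38756447 0.04      ]
tin cor [0.46872929 0.35374626 0.04      ]
tin cor [0.55171686 0.33990681 0.04      ]
tin cor [0.50773453 0.3022081  0.04      ]
cup [0.45827805 0.41002478 0.044     ]
tag [ 0.42243062 -0.12217606  0.175     ]
tag [ 0.69427194 -0.17081569  0.175     ]
```

```bash
cat >> h.py <<'E'
from scipy.spatial.transform import Rotation as Ro
D0=np.array([-.176,-.984,0])/np.linalg.norm([-.176,-.984]);K0=np.array([.604,.1015,.085]);PV=K0+.155*D0
def chute(th): return Ro.from_euler('z',th).apply(D0)
def knobpose(th,off,lean=35):
    d=chute(th);a=-d*np.sin(np.radians(lean))+np.array([0,0,np.cos(np.radians(lean))])
    ax=-d*np.sin(np.radians(35))+np.array([0,0,np.cos(np.radians(35))])
    y=np.cross([0,0,1],d);z=-a;x=np.cross(y,z)
    return PV-.155*d+off*ax,np.c_[x,y,z]
def go(P,R,n,P0=None,R0=None):
    s=read_state();P0=s['position'] if P0 is None else P0;R0=s['tcp_rot'] if R0 is None else R0
    r=Ro.from_matrix(np.array(R)@np.array(R0).T).as_rotvec()
    print('dist',np.linalg.norm(P-P0).round(4),'deg',np.degrees(np.linalg.norm(r)).round(1),'row',np.round((P-P0)/.05/n,4).tolist(),np.round(r/np.pi/n,5).tolist(),'x',n)
E
python3 - <<'E'
from h import *
P1,R1=knobpose(0,.15);P2,_=knobpose(0,-.015)
print(P1,P2,R1);go(P1,R1,18);go(P2,R1,8,P1,R1)
for q,z in[((313,88),.05),((300,140),.05),((268,130),.05),((350,97),.047),((225,125),.11)]:print(q,onz('top',*q,z).round(3))
E
```

```text
[0.61914824 0.18619241 0.20787281] [0.60248518 0.09303076 0.07271272] [[ 0.14422615  0.98437807 -0.10098824]
 [ 0.80635531 -0.17606762 -0.56461607]
 [-0.57357644  0.         -0.81915204]]
dist 0.5693 deg 86.1 row [0.4497, -0.4446, -0.0153] [-0.01014, -0.00587, -0.02387] x 18
dist 0.165 deg 0.0 row [-0.0417, -0.2329, -0.3379] [0.0, 0.0, 0.0] x 8
(313, 88) [0.79  0.143 0.05 ]
(300, 140) [0.635 0.177 0.05 ]
(268, 130) [0.662 0.27  0.05 ]
(350, 97) [0.767 0.035 0.047]
(225, 125) [0.658 0.382 0.11 ]
```

Call:
play_rows(plan=[[[0.45, -0.445, 0.02, -0.0101, -0.0059, -0.0239, 0.3], [0.45, -0.445, 0.02, -0.0101, -0.0059, -0.0239, 0.3], [0.45, -0.445, 0.02, -0.0101, -0.0059, -0.0239, 0.3], [0.45, -0.445, 0.02, -0.0101, -0.0059, -0.0239, 0.3], [0.45, -0.445, 0.02, -0.0101, -0.0059, -0.0239, 0.3], [0.45, -0.445, 0.02, -0.0101, -0.0059, -0.0239, 0.3], [0.45, -0.445, 0, -0.0101, -0.0059, -0.0239, 0.3], [0.45, -0.445, 0, -0.0101, -0.0059, -0.0239, 0.3], [0.45, -0.445, 0, -0.0101, -0.0059, -0.0239, 0.3]]])

```text
time_s: 1.0
position: [0.4177, 0.3856, 0.2282]
tcp_rot: [[-0.501, 0.863, 0.058], [0.811, 0.492, -0.315], [-0.301, -0.11, -0.947]]
force: [0.1, 0.0, 0.6]
opening: 0.652
```

Call:
play_rows(plan=[[[0.45, -0.445, 0, -0.0101, -0.0059, -0.0239, 0.3], [0.45, -0.445, 0, -0.0101, -0.0059, -0.0239, 0.3], [0.45, -0.445, 0, -0.0101, -0.0059, -0.0239, 0.3], [0.45, -0.445, 0, -0.0101, -0.0059, -0.0239, 0.3], [0.45, -0.445, 0, -0.0101, -0.0059, -0.0239, 0.3], [0.45, -0.445, 0, -0.0101, -0.0059, -0.0239, 0.3], [0.45, -0.445, 0, -0.0101, -0.0059, -0.0239, 0.3], [0.45, -0.445, 0, -0.0101, -0.0059, -0.0239, 0.3], [0.45, -0.445, 0, -0.0101, -0.0059, -0.0239, 0.3], [0, 0, 0, 0, 0, 0, 0.3]]])

```text
time_s: 2.0
position: [0.6225, 0.1831, 0.227]
tcp_rot: [[0.151, 0.984, -0.099], [0.805, -0.181, -0.566], [-0.574, 0.005, -0.819]]
force: [-0.6, 0.3, 0.7]
opening: 0.648
```

Run:
```python
from h import *
P1,R1=knobpose(0,.06);P2,R2=knobpose(0,-.015);go(P1,R1,5);go(P2,R1,4,P1,R1)
s=read_state();print(s['time_s'],s['position'],s['joint_positions'].round(1),s['opening'],s['force'])
```

```text
dist 0.1051 deg 0.4 row [-0.0496, -0.191, -0.3712] [0.00011, 0.00033, 0.00029] x 5
dist 0.075 deg 0.0 row [-0.0379, -0.2117, -0.3072] [0.0, 0.0, 0.0] x 4
2.0 [0.62246886 0.18312805 0.22696002] [ 20.   42.6  65.4 -29.8  91.1  35.1] 0.6478649810918223 [-0.64203178  0.29720074  0.73640602]
```

Call:
play_rows(plan=[[[-0.05, -0.191, -0.371, 0.0001, 0.0003, 0.0003, 0.3], [-0.05, -0.191, -0.371, 0.0001, 0.0003, 0.0003, 0.3], [-0.05, -0.191, -0.371, 0.0001, 0.0003, 0.0003, 0.3], [-0.05, -0.191, -0.371, 0.0001, 0.0003, 0.0003, 0.3], [-0.05, -0.191, -0.371, 0.0001, 0.0003, 0.0003, 0.3], [0, 0, 0, 0, 0, 0, 0.3]]])

```text
time_s: 2.6
position: [0.6042, 0.1377, 0.133]
tcp_rot: [[0.136, 0.985, -0.105], [0.807, -0.172, -0.565], [-0.575, -0.008, -0.818]]
force: [-0.7, -0.2, 0.0]
opening: 0.649
```

Run:
```python
from h import *
S=snap('side','side1');T=snap('top','top1')
def cr(I,x,y,w,h):return cv2.resize(I[y:y+h,x:x+w],(600,300),interpolation=cv2.INTER_CUBIC)[:,:,::-1]
cv2.imwrite('pics/crop2.png',np.vstack([cr(S,300,190,120,60),cr(T,260,110,120,60)]))
s=read_state();print(s['position']);t=s['position'];print('tcp px',proj('side',t),proj('top',t),'knob expect',proj('side',K0),proj('top',K0))
P2,R2=knobpose(0,-.015);go(P2,R2,4)
```

```text
[0.60681386 0.13906283 0.13571453]
tcp px [362.55952754 222.74911038] [312.36006186 143.41926372] knob expect [353.77477451 244.06900467] [326.01568212 148.65032987]
dist 0.0781 deg 0.3 row [-0.0216, -0.2302, -0.315] [-0.00011, -0.00011, -0.00043] x 4
```

View pics/crop2.png

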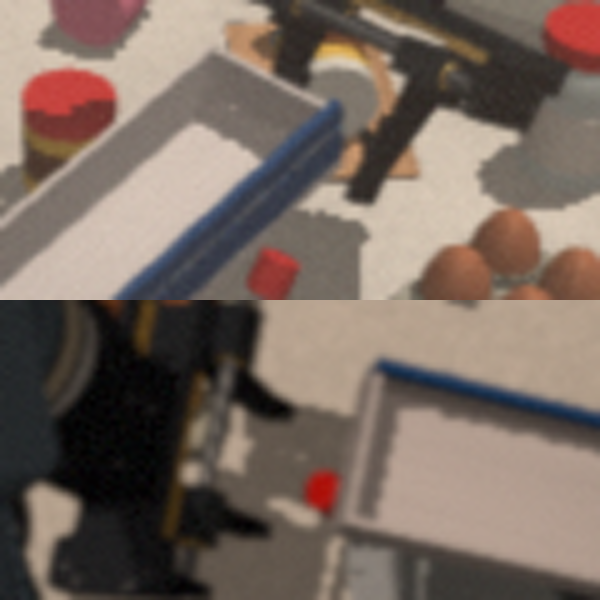

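The crop shows both fingertips straddling the knob's line, with the red knob clear at side ≈(354,244) and top ≈(324.5,148). That matches the prediction, so I'm advancing and closing.

Call:
play_rows(plan=[[[-0.022, -0.23, -0.315, 0, 0, 0, 0.3], [-0.022, -0.23, -0.315, 0, 0, 0, 0.3], [-0.022, -0.23, -0.315, 0, 0, 0, 0.3], [-0.022, -0.23, -0.315, 0, 0, 0, 0.3], [0, 0, 0, 0, 0, 0, 0.3]]])

```text
time_s: 3.2
position: [0.6021, 0.0922, 0.0722]
tcp_rot: [[0.139, 0.985, -0.101], [0.808, -0.172, -0.564], [-0.573, -0.003, -0.819]]
force: [0.4, 0.8, 0.2]
opening: 0.65
```

Call:
play_rows(plan=[[[0, 0, 0, 0, 0, 0, -1], [0, 0, 0, 0, 0, 0, -1], [0, 0, 0, 0, 0, 0, -1], [0, 0, 0, 0, 0, 0, -1], [0, 0, 0, 0, 0, 0, -1]]])

```text
time_s: 3.7
position: [0.6028, 0.0931, 0.0732]
tcp_rot: [[0.14, 0.985, -0.098], [0.808, -0.171, -0.564], [-0.572, -0.0, -0.82]]
force: [-1.8, 0.0, 1.1]
opening: 0.28
```

Opening 0.28 is 24 mm, so the knob is gripped. Pulling 14 mm along its axis.

Call:
play_rows(plan=[[[0.007, 0.04, 0.057, 0, 0, 0, -1], [0.007, 0.04, 0.057, 0, 0, 0, -1], [0.007, 0.04, 0.057, 0, 0, 0, -1], [0.007, 0.04, 0.057, 0, 0, 0, -1], [0, 0, 0, 0, 0, 0, -1], [0, 0, 0, 0, 0, 0, -1]]])

```text
time_s: 4.3
position: [0.6036, 0.1001, 0.0833]
tcp_rot: [[0.139, 0.985, -0.1], [0.808, -0.171, -0.564], [-0.573, -0.002, -0.819]]
force: [-0.2, -5.3, -9.3]
opening: 0.267
```

Run:
```python
from h import *
s=read_state();P,R=s['position'],s['tcp_rot'];a=-R[:,2];print(P,'F.a',s['force']@a,s['force'],s['opening'])
K,_=knobpose(0,0);print('offset from knob', (P-K), (P-K)@a)
# swing: rotate actual pose about PV by -0.5 in 10 steps
for i in range(10):
    A=Ro.from_euler('z',-.05*i);B=Ro.from_euler('z',-.05*(i+1));print(np.round((B.apply(P-PV)-A.apply(P-PV))/.05,3).tolist())
print(-.05/np.pi, PV)
```

```text
[0.60361958 0.10011314 0.08334956] F.a -10.594347140550797 [-0.21662129 -5.28537145 -9.26211604] 0.2674730942279337
offset from knob [-0.00038042 -0.00138686 -0.00165044] -0.0021731804486943103
[0.15, -0.031, -0.0]
[0.149, -0.038, 0.0]
[0.147, -0.046, -0.0]
[0.144, -0.053, 0.0]
[0.141, -0.06, 0.0]
[0.138, -0.067, 0.0]
[0.135, -0.074, 0.0]
[0.131, -0.08, -0.0]
[0.127, -0.087, 0.0]
[0.122, -0.093, 0.0]
-0.015915494309189534 [ 0.57670952 -0.0510786   0.085     ]
```

Spring force of about 10.6 N and 12+ mm of travel: clear of the hole. Swinging by −0.5 rad.

Call:
play_rows(plan=[[[0.15, -0.031, 0, 0, 0, -0.0159, -1], [0.149, -0.038, 0, 0, 0, -0.0159, -1], [0.147, -0.046, 0, 0, 0, -0.0159, -1], [0.144, -0.053, 0, 0, 0, -0.0159, -1], [0.141, -0.06, 0, 0, 0, -0.0159, -1], [0.138, -0.067, 0, 0, 0, -0.0159, -1], [0.135, -0.074, 0, 0, 0, -0.0159, -1], [0.131, -0.08, 0, 0, 0, -0.0159, -1], [0.127, -0.087, 0, 0, 0, -0.0159, -1], [0.122, -0.093, 0, 0, 0, -0.0159, -1], [0, 0, 0, 0, 0, 0, -1], [0, 0, 0, 0, 0, 0, -1]]])

```text
time_s: 5.5
position: [0.6719, 0.0679, 0.0824]
tcp_rot: [[0.508, 0.782, -0.361], [0.641, -0.623, -0.448], [-0.576, -0.004, -0.818]]
force: [-3.1, -5.2, -8.9]
opening: 0.265
```

Run:
```python
from h import *
s=read_state();P,R=s['position'],s['tcp_rot'];a=-R[:,2];print(P,'F.a',s['force']@a,s['force'],s['opening'])
v=P-PV;print('angle',np.arctan2(v[1],v[0])-np.arctan2(.1001+.0511,.6036-.5767),'r',np.hypot(v[0],v[1]),'yaw',R[:,1])
T=snap('top','top2');S=snap('side','side2')
cv2.imwrite('pics/c3.png',np.vstack([cv2.resize(T[90:250,290:530],(600,400),interpolation=2)[:,:,::-1]]))
```

```text
[0.67192823 0.06793607 0.08239192] F.a -10.769096791279019 [-3.10376649 -5.20333433 -8.94654006] 0.26519328941670006
angle -0.4987088080604838 r 0.15241749957786915 yaw [ 0.78197203 -0.62330355 -0.00352478]
```

View pics/c3.png

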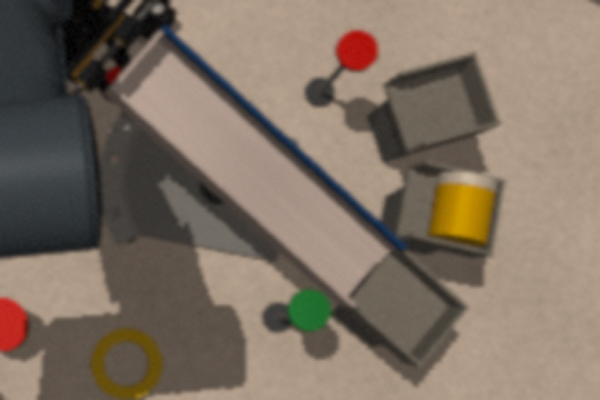

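The chute lines up with the green-marked bay (bay at crop (405,305), green disc at (310,310)). Releasing the knob with the fingers as a cage.

Call:
play_rows(plan=[[[0, 0, 0, 0, 0, 0, -0.1], [0, 0, 0, 0, 0, 0, -0.1], [0, 0, 0, 0, 0, 0, -0.1], [0, 0, 0, 0, 0, 0, -0.1]]])

```text
time_s: 6.0
position: [0.6741, 0.0698, 0.0853]
tcp_rot: [[0.511, 0.783, -0.355], [0.643, -0.622, -0.448], [-0.571, 0.001, -0.821]]
force: [-0.5, -0.2, 0.5]
opening: 0.436
```

Run:
```python
from h import *
s=read_state();P,R=s['position'],s['tcp_rot'];print(P,s['force'],s['opening'])
S=snap('side','side3');S2=cv2.imread('pics/side2.png')[:,:,::-1]
cv2.imwrite('pics/c4.png',np.hstack([cv2.resize(I[210:310,350:430],(400,500),interpolation=2)[:,:,::-1] for I in(S2,S)]))
K,_=knobpose(-.5,0);K9,_=knobpose(-.5,.009);K14,_=knobpose(-.5,.014)
for k in(K,K9,K14):print(proj('side',k))
for n in('side2','side3'):
    h=cv2.cvtColor(cv2.imread(f'pics/{n}.png'),cv2.COLOR_BGR2HSV);m=cv2.inRange(h,(0,150,70),(10,255,255))|cv2.inRange(h,(170,150,70),(180,255,255));m[:,:360]=0;m[:,400:]=0;m[:220]=0;m[290:]=0
    ys,xs=np.nonzero(m);print(n,len(xs),xs.mean() if len(xs) else 0,ys.mean() if len(xs) else 0)
```

```text
[0.67405836 0.06983251 0.08526683] [-0.52079438 -0.24986202  0.45977108] 0.4358639780310384
[371.46390681 260.9842397 ]
[373.55331256 258.49527241]
[374.7198132  257.10569935]
side2 26 372.96153846153845 257.65384615384613
side3 45 371.53333333333336 261.84444444444443
```

View pics/c4.png

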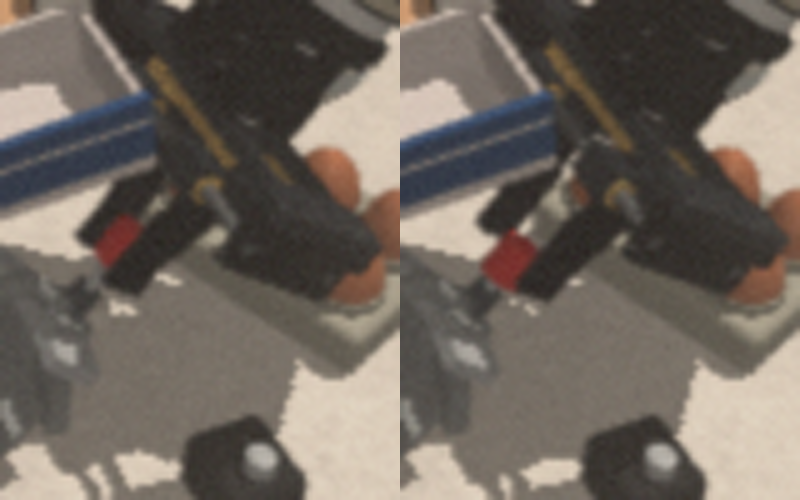

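The knob dropped from (373.0,257.7) to (371.5,261.8). Fully home predicts (371.5,261.0), and resting on the sector would be (373.6,258.5), so it looks home. I'll retreat along the axis and recheck with a clear view.

Call:
play_rows(plan=[[[0, 0, 0, 0, 0, 0, 0.3], [0, 0, 0, 0, 0, 0, 0.3], [0.215, 0.269, 0.49, 0, 0, 0, 0.3], [0.215, 0.269, 0.49, 0, 0, 0, 0.3], [0.215, 0.269, 0.49, 0, 0, 0, 0.3], [0.215, 0.269, 0.49, 0, 0, 0, 0.6], [0.215, 0.269, 0.49, 0, 0, 0, 1], [0, 0, 0, 0, 0, 0, 1]]])

```text
time_s: 6.85
position: [0.7297, 0.1385, 0.2108]
tcp_rot: [[0.514, 0.784, -0.348], [0.644, -0.621, -0.447], [-0.566, 0.006, -0.824]]
force: [0.1, -0.3, 0.7]
opening: 0.841
```

Run:
```python
from h import *
S=snap('side','side4');T=snap('top','top4')
h=cv2.cvtColor(cv2.imread('pics/side4.png'),cv2.COLOR_BGR2HSV);m=cv2.inRange(h,(0,150,70),(10,255,255))|cv2.inRange(h,(170,150,70),(180,255,255));m[:,:360]=0;m[:,400:]=0;m[:240]=0;m[290:]=0
ys,xs=np.nonzero(m);print(len(xs),xs.mean(),ys.mean())
for th in(-.48,-.5,-.52):print(th,[proj('side',knobpose(th,o)[0]).round(1) for o in(0,.009)])
hT=cv2.cvtColor(cv2.imread('pics/top4.png'),cv2.COLOR_BGR2HSV);b=cv2.inRange(hT,(100,120,40),(125,255,255));b[:,:330]=0;b[:,470:]=0;b[:95]=0;b[200:]=0
n,l,st,c=cv2.connectedComponentsWithStats(b);i=1+st[1:,4].argmax();ys,xs=np.nonzero(l==i);L=cv2.fitLine(np.c_[xs,ys].astype(np.float32),cv2.DIST_HUBER,0,.01,.01).ravel();print('stripe',L,st[i])
A=None
W=[]
for s in(-50,50):
    p=L[2:]+s*L[:2];z=.2
    for _ in range(12):
        P=onz('top',*p,z);z=.225-np.tan(np.radians(10))*((P-PV)@chute(-.5)+.145)
    W.append(P)
d=W[1]-W[0];print('chute yaw',np.degrees(np.arctan2(d[1],d[0])),'nominal',np.degrees(np.arctan2(*chute(-.5)[1::-1])), 'prev 0:',np.degrees(np.arctan2(-.3057,-.0536)))
print('jar',onz('top',221.4,121.3,.11))
y=np.array([.804,.594,0]);z=np.array([0,0,-1.]);R=np.c_[np.cross(y,z),y,z]
go(np.array([.511,.346,.15]),R,13)
c=[cv2.resize(I[y:y+75,x:x+75],(400,400),interpolation=2)[:,:,::-1] for I,x,y in((S,335,230),(cv2.imread('pics/side0.png')[:,:,::-1],315,210))]
cv2.imwrite('pics/c5.png',np.hstack(c))
```

```text
63 371.8412698412698 261.3174603174603
-0.48 [array([371. , 260.2]), array([373. , 257.7])]
-0.5 [array([371.5, 261. ]), array([373.6, 258.5])]
-0.52 [array([372. , 261.8]), array([374.1, 259.3])]
stripe [  0.73917264   0.673516   403.61667    145.9436    ] [355 100  97  90 231]
chute yaw -128.89137738375533 nominal -128.78868290265396 prev 0: -99.94488463700883
jar [0.66823463 0.39204268 0.11      ]
dist 0.3061 deg 81.5 row [-0.3323, 0.3223, -0.0867] [0.016, -0.00029, 0.03096] x 13
```

View pics/c5.png

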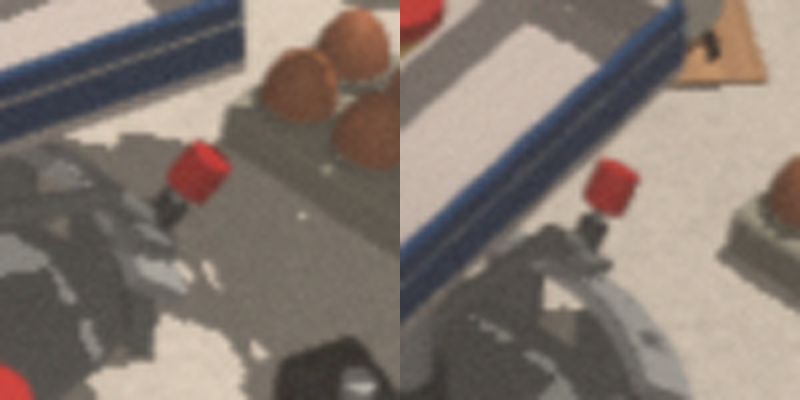

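The stem shows the same short length as at the start and the measured yaw is −128.9°, so the chute is locked. Going to the tin.

Call:
play_rows(plan=[[[-0.332, 0.322, -0.087, 0.016, -0.0003, 0.031, 1], [-0.332, 0.322, -0.087, 0.016, -0.0003, 0.031, 1], [-0.332, 0.322, -0.087, 0.016, -0.0003, 0.031, 1], [-0.332, 0.322, -0.087, 0.016, -0.0003, 0.031, 1], [-0.332, 0.322, -0.087, 0.016, -0.0003, 0.031, 1], [-0.332, 0.322, -0.087, 0.016, -0.0003, 0.031, 1], [-0.332, 0.322, -0.087, 0.016, -0.0003, 0.031, 1]]])

```text
time_s: 7.65
position: [0.608, 0.2484, 0.1739]
tcp_rot: [[-0.066, 0.993, -0.093], [0.96, 0.037, -0.279], [-0.274, -0.108, -0.956]]
force: [0.5, -0.2, 0.3]
opening: 0.998
```

Call:
play_rows(plan=[[[-0.332, 0.322, -0.087, 0.016, -0.0003, 0.031, 1], [-0.332, 0.322, -0.087, 0.016, -0.0003, 0.031, 1], [-0.332, 0.322, -0.087, 0.016, -0.0003, 0.031, 1], [-0.332, 0.322, -0.087, 0.016, -0.0003, 0.031, 1], [-0.332, 0.322, -0.087, 0.016, -0.0003, 0.031, 1], [-0.332, 0.322, -0.087, 0.016, -0.0003, 0.031, 1], [0, 0, 0, 0, 0, 0, 1], [0, 0, 0, 0, 0, 0, 1]]])

```text
time_s: 8.45
position: [0.5107, 0.3444, 0.1491]
tcp_rot: [[-0.593, 0.805, -0.001], [0.805, 0.593, -0.002], [-0.001, -0.002, -1.0]]
force: [-0.0, 0.2, 1.1]
opening: 0.995
```

Run:
```python
from h import *
s=read_state();print(s['time_s'],s['position'],s['joint_positions'].round(1),s['opening'])
S=snap('side','side5')
cv2.imwrite('pics/c6.png',cv2.resize(S[150:250,300:420],(720,600),interpolation=2)[:,:,::-1])
y=np.array([.804,.594,0]);z=np.array([0,0,-1.]);R=np.c_[np.cross(y,z),y,z]
go(np.array([.511,.346,.019]),R,5)
```

```text
8.45 [0.51066509 0.34444771 0.14913152] [ 23.7  34.6  87.2  -0.1  58.3 -12.7] 0.995267420318413
dist 0.1306 deg 0.1 row [-0.0029, 0.0051, -0.5222] [0.0001, 2e-05, 7e-05] x 5
```

View pics/c6.png

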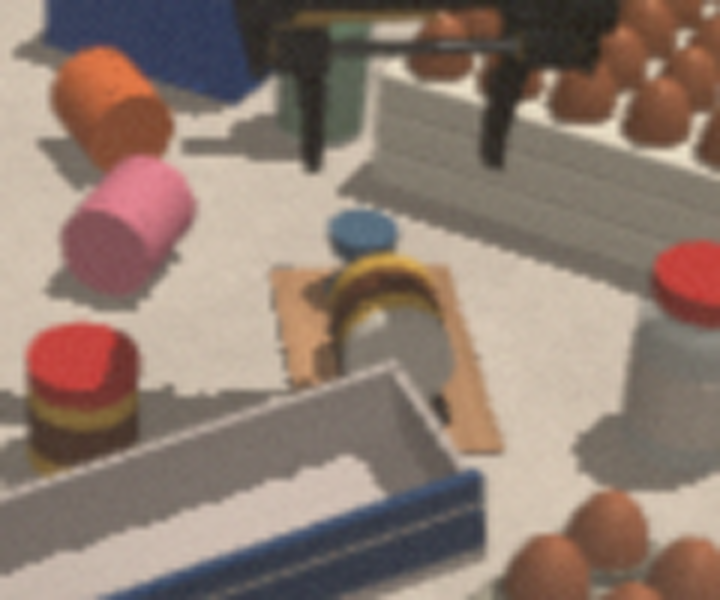

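The fingers straddle the white-lidded tin on the cradle (lid at crop (395,345), fingers at x≈312 and 495), and the egg cup is clear behind it. Descending.

Call:
play_rows(plan=[[[-0.003, 0.005, -0.522, 0, 0, 0, 1], [-0.003, 0.005, -0.522, 0, 0, 0, 1], [-0.003, 0.005, -0.522, 0, 0, 0, 1], [-0.003, 0.005, -0.522, 0, 0, 0, 1], [-0.003, 0.005, -0.522, 0, 0, 0, 1], [0, 0, 0, 0, 0, 0, 1], [0, 0, 0, 0, 0, 0, 1]]])

```text
time_s: 9.2
position: [0.5114, 0.3466, 0.0194]
tcp_rot: [[-0.594, 0.804, 0.0], [0.804, 0.594, -0.001], [-0.001, 0.0, -1.0]]
force: [0.2, 0.7, -0.1]
opening: 1.0
```

Call:
play_rows(plan=[[[0, 0, 0, 0, 0, 0, -1], [0, 0, 0, 0, 0, 0, -1], [0, 0, 0, 0, 0, 0, -1], [0, 0, 0, 0, 0, 0, -1], [0, 0, 0, 0, 0, 0, -1], [0, 0, 0, 0, 0, 0, -1]]])

```text
time_s: 9.8
position: [0.5112, 0.3473, 0.0204]
tcp_rot: [[-0.595, 0.804, 0.002], [0.804, 0.595, 0.001], [-0.001, 0.002, -1.0]]
force: [-0.4, 0.1, 5.4]
opening: 0.681
```

Run:
```python
from h import *
T=cv2.imread('pics/top4.png');d=chute(-.5);yv=np.cross([0,0,1],d);t10=np.tan(np.radians(10))
I=PV-.06*d;print('inlet',I)
for h in(0.036,0.0):
    print('h',h)
    for y in np.arange(-52,54,3)/1000:
        v=[]
        for x in np.linspace(-.02,.2,60):
            X=I+x*d+y*yv;X[2]=.173-x*t10+h
            u=proj('top',X).astype(np.float32);v.append(cv2.getRectSubPix(T,(1,1),(float(u[0]),float(u[1])))[0,0])
        print(int(round(y*1000)),np.mean(v,0).round().astype(int)[::-1],end='; ')
    print()
# side camera wall top too
S=cv2.imread('pics/side4.png')
for y in np.arange(28,70,3)/1000:
    v=[]
    for x in np.linspace(-.02,.2,60):
        X=I+x*d+y*yv;X[2]=.173-x*t10+.036
        u=proj('side',X).astype(np.float32);v.append(cv2.getRectSubPix(S,(1,1),(float(u[0]),float(u[1])))[0,0])
    print('S',int(round(y*1000)),np.mean(v,0).round().astype(int)[::-1],end='; ')
```

```text
inlet [ 0.61429651 -0.0043109   0.085     ]
h 0.036
-52 [65 60 55]; -49 [69 62 56]; -46 [74 65 59]; -43 [92 81 74]; -40 [136 120 110]; -37 [165 145 133]; -34 [171 151 138]; -31 [172 151 139]; -28 [171 150 138]; -25 [171 151 138]; -22 [171 151 138]; -19 [171 150 138]; -16 [170 150 138]; -13 [171 150 138]; -10 [171 151 138]; -7 [171 150 138]; -4 [169 149 136]; -1 [168 148 136]; 2 [168 148 136]; 5 [168 148 135]; 8 [168 148 136]; 11 [169 149 136]; 14 [170 149 137]; 17 [170 150 137]; 20 [170 150 137]; 23 [167 147 134]; 26 [145 127 117]; 29 [101  89  81]; 32 [70 62 58]; 35 [47 46 51]; 38 [27 42 62]; 41 [46 61 84]; 44 [106 103 107]; 47 [157 142 128]; 50 [172 153 135]; 53 [173 154 136]; 
h 0.0
-52 [65 61 56]; -49 [64 59 55]; -46 [63 59 54]; -43 [66 60 55]; -40 [71 63 57]; -37 [78 68 62]; -34 [108  94  86]; -31 [149 131 120]; -28 [168 148 136]; -25 [172 151 139]; -22 [171 151 138]; -19 [170 150 138]; -16 [171 151 138]; -13 [171 151 138]; Traceback (most recent call last):
  File "<stdin>", line 10, in <module>
  File "h.py", line 15, in proj
    c=camera_params(n);p=np.array(c['intrinsics'])@(np.array(c['R'])@np.array(X)+np.array(c['t']));return p[:2]/p[2]
ValueError: time passes only in moves, steps and waits
```

Call:
play_rows(plan=[[[0, 0, 0.3, 0, 0, 0, -1], [0, 0, 0.6, 0, 0, 0, -1], [0, 0, 0.8, 0, 0, 0, -1], [0, 0, 0.9, 0, 0, 0, -1], [0, 0, 0.9, 0, 0, 0, -1], [0, 0, 0.9, 0, 0, 0, -1], [0, 0, 0.6, 0, 0, 0, -1], [0, 0, 0, 0, 0, 0, -1]]])

```text
time_s: 10.6
position: [0.5129, 0.3482, 0.2758]
tcp_rot: [[-0.595, 0.803, 0.011], [0.803, 0.595, 0.005], [-0.003, 0.012, -1.0]]
force: [0.6, 0.9, -1.8]
opening: 0.681
```

The wall edges put the chute midline about +1 mm in y from nominal. Computing the placing poses.

```bash
cat >> h.py <<'E'
def place(h,zf=.173,x=0,dy=.001):
    d=chute(-.5);yv=np.cross([0,0,1],d);c,s=np.cos(np.radians(10)),np.sin(np.radians(10))
    I=PV-.06*d;I[2]=zf;n=d*s+np.array([0,0,c]);y=-d*c+np.array([0,0,s]);z=-n
    return I+dy*yv-y*x+n*(.0144+h),np.c_[np.cross(y,z),y,z]
E
python3 - <<'E'
from h import *
P1,R1=place(.09);P2,_=place(.045);P3,_=place(.004)
go(P1,R1,13);go(P2,R1,3,P1,R1);go(P3,R1,6,P2,R1);print(P1,P2,P3)
E
```

```text
dist 0.3783 deg 17.4 row [0.1397, -0.565, 0.0001] [0.00282, -0.00283, 0.00626] x 13
dist 0.045 deg 0.0 row [0.0326, 0.0406, -0.2954] [0.0, 0.0, 0.0] x 3
dist 0.041 deg 0.0 row [0.0149, 0.0185, -0.1346] [0.0, 0.0, 0.0] x 6
[ 0.60371914 -0.01906811  0.27581393] [ 0.60861433 -0.01297726  0.23149758] [ 0.61307439 -0.00742783  0.19112046]
```

Call:
play_rows(plan=[[[0.14, -0.565, 0, 0.0028, -0.0028, 0.0063, -1], [0.14, -0.565, 0, 0.0028, -0.0028, 0.0063, -1], [0.14, -0.565, 0, 0.0028, -0.0028, 0.0063, -1], [0.14, -0.565, 0, 0.0028, -0.0028, 0.0063, -1], [0.14, -0.565, 0, 0.0028, -0.0028, 0.0063, -1], [0.14, -0.565, 0, 0.0028, -0.0028, 0.0063, -1], [0.14, -0.565, 0, 0.0028, -0.0028, 0.0063, -1]]])

```text
time_s: 11.3
position: [0.558, 0.1481, 0.2678]
tcp_rot: [[-0.701, 0.711, 0.054], [0.713, 0.698, 0.066], [0.009, 0.084, -0.996]]
force: [-0.0, -0.2, -1.8]
opening: 0.684
```

Call:
play_rows(plan=[[[0.14, -0.565, 0, 0.0028, -0.0028, 0.0063, -1], [0.14, -0.565, 0, 0.0028, -0.0028, 0.0063, -1], [0.14, -0.565, 0, 0.0028, -0.0028, 0.0063, -1], [0.14, -0.565, 0, 0.0028, -0.0028, 0.0063, -1], [0.14, -0.565, 0, 0.0028, -0.0028, 0.0063, -1], [0.14, -0.565, 0, 0.0028, -0.0028, 0.0063, -1], [0, 0, 0, 0, 0, 0, -1], [0, 0, 0, 0, 0, 0, -1]]])

```text
time_s: 12.1
position: [0.6002, -0.0205, 0.2679]
tcp_rot: [[-0.779, 0.619, 0.095], [0.626, 0.769, 0.129], [0.007, 0.16, -0.987]]
force: [0.3, 0.1, -2.4]
opening: 0.687
```

Run:
```python
from h import *
s=read_state();print(s['time_s'],s['position'],s['opening'],s['force'])
P2,R1=place(.042);go(P2,R1,3)
S=snap('side','side7');T=snap('top','top7')
cv2.imwrite('pics/c7.png',np.vstack([cv2.resize(I[y:y+80,x:x+160],(600,300),interpolation=2)[:,:,::-1] for I,x,y in((S,250,190),(T,320,100))]))
```

```text
12.1 [ 0.60024958 -0.02048584  0.26792209] 0.6870676113659895 [ 0.31038608  0.09908197 -2.37542182]
dist 0.0411 deg 0.9 row [0.0579, 0.0528, -0.2625] [0.00071, -0.0015, -0.0] x 3
```

View pics/c7.png

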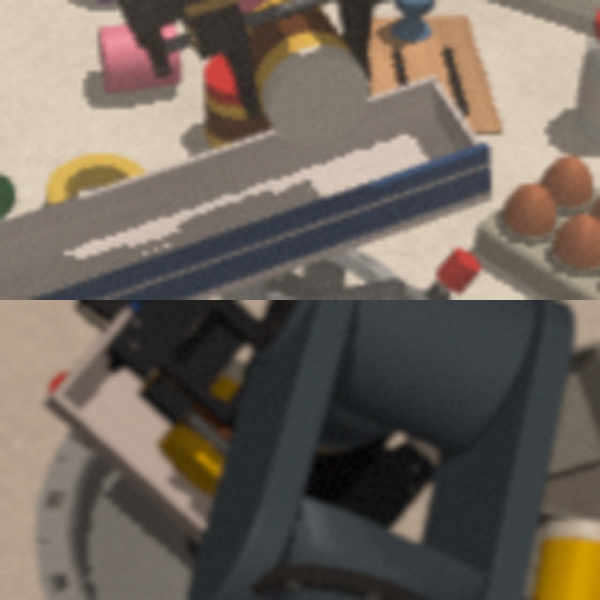

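The tin is held over the chute's upper end with its white lid towards the blue-striped wall (lid at crop (315,95)), and the knob is still home. Lowering in two stages.

Call:
play_rows(plan=[[[0.058, 0.053, -0.262, 0.0007, -0.0015, 0, -1], [0.058, 0.053, -0.262, 0.0007, -0.0015, 0, -1], [0.058, 0.053, -0.262, 0.0007, -0.0015, 0, -1], [0, 0, 0, 0, 0, 0, -1], [0, 0, 0, 0, 0, 0, -1]]])

```text
time_s: 12.7
position: [0.6098, -0.0111, 0.2302]
tcp_rot: [[-0.782, 0.614, 0.111], [0.624, 0.77, 0.134], [-0.003, 0.174, -0.985]]
force: [-0.3, 0.3, -1.6]
opening: 0.683
```

Run:
```python
from h import *
s=read_state();print(s['position'],s['force'],s['opening'])
P2,R1=place(.006);go(P2,R1,6)
```

```text
[ 0.60981788 -0.01113324  0.23020969] [-0.34074026  0.31268238 -1.60122059] 0.6830075003854787
dist 0.0374 deg 0.3 row [0.0101, 0.0114, -0.1237] [7e-05, 0.00016, -0.00018] x 6
```

Call:
play_rows(plan=[[[0.01, 0.011, -0.124, 0, 0, 0, -1], [0.01, 0.011, -0.124, 0, 0, 0, -1], [0.01, 0.011, -0.124, 0, 0, 0, -1], [0.01, 0.011, -0.124, 0, 0, 0, -1], [0, 0, 0, 0, 0, 0, -1]]])

```text
time_s: 13.2
position: [0.6116, -0.0099, 0.2043]
tcp_rot: [[-0.781, 0.615, 0.11], [0.625, 0.769, 0.135], [-0.002, 0.174, -0.985]]
force: [0.0, 0.4, -1.8]
opening: 0.682
```

Call:
play_rows(plan=[[[0.01, 0.011, -0.124, 0, 0, 0, -1], [0.01, 0.011, -0.124, 0, 0, 0, -1], [0, 0, 0, 0, 0, 0, -1]]])

```text
time_s: 13.5
position: [0.6127, -0.0087, 0.192]
tcp_rot: [[-0.781, 0.615, 0.111], [0.625, 0.769, 0.135], [-0.002, 0.174, -0.985]]
force: [-0.3, -0.3, -1.9]
opening: 0.681
```

Run:
```python
from h import *
s=read_state();print(s['position'],s['force'],s['opening'],place(0)[0])
S=snap('side','side8')
cv2.imwrite('pics/c8.png',cv2.resize(S[190:270,260:400],(700,400),interpolation=2)[:,:,::-1])
```

```text
[ 0.61265643 -0.00874498  0.19198743] [-0.28927195 -0.26433502 -1.90264529] 0.6806372572668978 [ 0.61350951 -0.00688642  0.18718123]
```

View pics/c8.png

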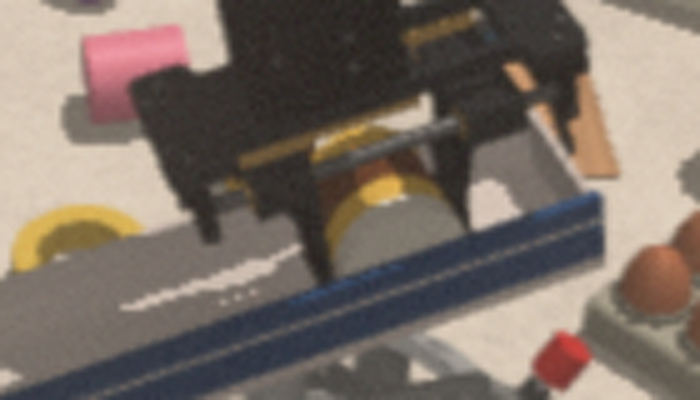

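The tin sits between the walls with no contact yet and the lid behind the blue wall. Lowering gently to contact.

Call:
play_rows(plan=[[[0.003, 0.004, -0.03, 0, 0, 0, -1], [0.003, 0.004, -0.03, 0, 0, 0, -1], [0.003, 0.004, -0.03, 0, 0, 0, -1], [0, 0, 0, 0, 0, 0, -1]]])

```text
time_s: 13.95
position: [0.614, -0.0085, 0.1894]
tcp_rot: [[-0.781, 0.615, 0.113], [0.625, 0.769, 0.134], [-0.005, 0.175, -0.985]]
force: [-1.4, -1.6, 2.0]
opening: 0.683
```

Contact: the force went from −1.9 to +2.0 N. Opening, then withdrawing upwards along the floor normal.

Call:
play_rows(plan=[[[0, 0, 0, 0, 0, 0, 1], [0, 0, 0, 0, 0, 0, 1], [0, 0, 0, 0, 0, 0, 1], [0, 0, 0, 0, 0, 0, 1], [0, 0, 0, 0, 0, 0, 1], [-0.03, -0.035, 0.25, 0, 0, 0, 1], [-0.06, -0.07, 0.5, 0, 0, 0, 1], [-0.06, -0.07, 0.5, 0, 0, 0, 1], [-0.06, -0.07, 0.5, 0, 0, 0, 1], [-0.06, -0.07, 0.5, 0, 0, 0, 1], [0, 0, 0.5, 0, 0, 0, 1], [0, 0, 0, 0, 0, 0, 1]]])

```text
time_s: 15.15
position: [0.6026, -0.0249, 0.3314]
tcp_rot: [[-0.78, 0.613, 0.122], [0.625, 0.769, 0.131], [-0.014, 0.179, -0.984]]
force: [0.4, 1.0, 1.0]
opening: 1.002
```

Call:
play_rows(plan=[[[0, 0.7, 0.3, 0, 0, 0, 1], [0, 0.7, 0.3, 0, 0, 0, 1], [0, 0.7, 0.3, 0, 0, 0, 1], [0, 0.7, 0.3, 0, 0, 0, 1], [0, 0.7, 0, 0, 0, 0, 1], [0, 0.7, 0, 0, 0, 0, 1], [0, 0.7, 0, 0, 0, 0, 1], [0, 0.5, 0, 0, 0, 0, 1], [0, 0, 0, 0, 0, 0, 1], [0, 0, 0, 0, 0, 0, 1], [0, 0, 0, 0, 0, 0, 1]]])

```text
time_s: 16.25
position: [0.6002, 0.2449, 0.3857]
tcp_rot: [[-0.78, 0.616, 0.112], [0.626, 0.769, 0.133], [-0.004, 0.174, -0.985]]
force: [-0.5, -0.5, 0.4]
opening: 1.005
```

Run:
```python
from h import *
s=read_state();print(s['time_s'],s['position'],s['force'])
S=snap('side','side9');T=snap('top','top9')
cv2.imwrite('pics/c9.png',np.hstack([cv2.resize(I[y:y+150,x:x+100],(400,600),interpolation=2)[:,:,::-1] for I,x,y in((S,190,220),(T,400,100))]))
h=cv2.cvtColor(cv2.imread('pics/side9.png'),cv2.COLOR_BGR2HSV);m=cv2.inRange(h,(0,150,70),(10,255,255))|cv2.inRange(h,(170,150,70),(180,255,255));m[:,:360]=0;m[:,400:]=0;m[:240]=0;m[290:]=0
ys,xs=np.nonzero(m);print('knob',len(xs),xs.mean(),ys.mean())
```

```text
16.25 [0.60018072 0.24489908 0.3857298 ] [-0.52063073 -0.46870915  0.35490947]
knob 51 372.0980392156863 261.0
```

View pics/c9.png

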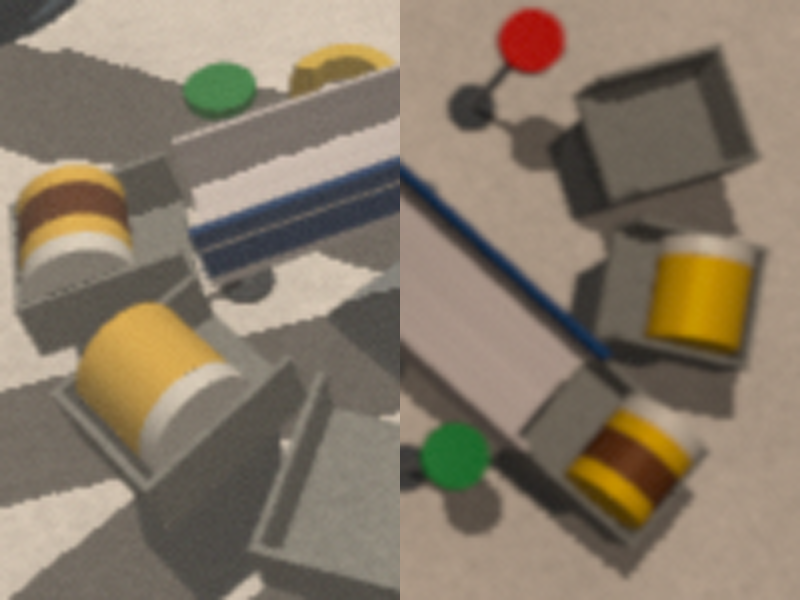

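The tin lies across the green-marked bay against its end (top crop (638,465)), white lid on the blue-stripe side. The knob is at (372.1,261.0), still home. I'll wait a moment to check it's at rest, then hand in.

Call:
play_rows(plan=[[[0, 0, 0, 0, 0, 0, 1], [0, 0, 0, 0, 0, 0, 1], [0, 0, 0, 0, 0, 0, 1], [0, 0, 0, 0, 0, 0, 1], [0, 0, 0, 0, 0, 0, 1]]])

```text
time_s: 16.85
position: [0.6003, 0.2458, 0.3862]
tcp_rot: [[-0.781, 0.615, 0.113], [0.625, 0.769, 0.134], [-0.004, 0.175, -0.985]]
force: [0.7, 0.7, 0.5]
opening: 0.994
```

Run:
```python
from h import *
S=snap('side','side10')
a=cv2.imread('pics/side9.png')[220:320,180:260].astype(int);b=cv2.imread('pics/side10.png')[220:320,180:260].astype(int)
d=abs(a-b).max(2);print('mean diff',d.mean(),'big',(d>40).sum())
if (d>40).sum()<15: print(hand_in())
```

```text
mean diff 2.602875 big 9
the job is handed in; nothing more can be done
None
```

The job is done and handed in at about 17 s of the 58 s allowed; no verdict was reported. I pulled the plunger, swung the chute to −0.5 rad (the green-marked bay) and let the pin snap home. I then laid the white-lidded tin in the chute's upper end and let it roll down.

**Last checks:**
- **Chute and plunger:** the chute measured −128.9° in yaw after the swing, against −128.8° nominal. At the end the knob was within about 1 px of its fully-home position.
- **Tin:** it lies across the green-marked bay against the end, with the white lid on the blue-stripe side. Two pictures 0.5 s apart showed no movement beyond a few noisy pixels.
- **Robot and bystanders:** the gripper was clear of everything. The bystanders I saw in the working pictures looked undisturbed, but I did not measure them at the end.

No check failed. The largest disagreement was the chute's width, which measured 85 mm instead of 82, so I placed the tin 1 mm off nominal across the chute.

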